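# Face the spice jar and raise the splash guard

## Task

Roll the edge of the big swivel-mounted spice jar with a fingertip until its paper label faces squarely out over the metal front edge of its riser. Then fold the aluminium splash guard beside it up on its stiff hinge until it stands upright, and let go. Leave everything else on the counter where it is.

Things in the scene. Friction and masses are not known exactly. Their poses are not given: they have to be found in the camera images.
- riser: Fixed clear acrylic riser, 205 deep (x) x 220 wide (y) x 50 mm high. Origin at the counter under its centre; z up. Its front is its -x side, roughly towards the robot (yaw within 0.3 rad), with a dark steel strip along the top front edge. The jar's upright turning axis stands at x = -30 mm, y = 0 of this frame.
- jar (a joint): Turn of the big glass jar about its upright axis on the riser's swivel plate, rad, counter-clockwise from above; 0 or 6.283 = label faces straight out over the riser's front edge. Turns past a full turn both ways; light drag 0.04 N m; stays where left; cannot be lifted, shifted or tipped.
- jar_label (a point): Centre of the jar's paper label (65 mm wide round the jar, 60 mm high): 55 mm out from the jar's axis, 108 mm above the counter, turning with the jar. A 14 mm wide paper seal strip runs from the label up over the lid's rim to the middle of the lid, so the label's side shows from above too.
- jar_top (a point): Centre of the jar's flat dark steel lid top, on the turning axis, 188 mm above the counter. The lid is 110 mm in diameter (too wide to grasp) and 30 mm deep; below it the glass, 107 mm in diameter, reaches from 58 to 156 mm above the counter.
- guard_base: Fixed steel foot of the splash guard, 190 (x) x 70 (y) x 14 mm, standing left (+y) of the riser. Origin at the counter under its centre; yaw within 0.25 rad; z up. The hinge line runs along its x axis, 28 mm above the counter, over the centre of the foot.
- guard_hinge (a point): Middle of the hinge line, 28 mm above the counter, with the foot's axes.
- guard (a joint): Angle of the splash guard, rad: an aluminium panel 160 mm wide along the hinge, 4 mm thick, reaching 142 mm from the hinge line. 0 = level, away from the jar (the foot's +y); 1.571 = upright; range 0 to 2.05 (beyond 1.571 it leans towards the jar). Stiff: 0.55 N m plus its weight (0.28 kg) to move; stays where left.
- guard_pin (a point): Middle of the guard's round steel pin handle, 12 mm in diameter, sticking out 55 mm from the panel's robot-side (-x) edge, parallel to the hinge, near the free edge. 128 mm from the hinge line and 110 mm to the foot's -x side of the hinge's middle; the panel begins 30 mm to its +x side, the pin ends 25 mm to its -x side.
- shaker: Bystander: stainless salt shaker 42 mm in diameter, 74 mm high, standing on the riser behind the jar. Origin at its underside.
- spice_jar: Bystander: small empty glass spice jar 44 mm in diameter, 85 mm high, on the counter in front of the gap between riser and guard.
- press: Bystander: yellow plastic citrus press, 100 mm bowl with a short handle, 63 mm high, on the counter to the right.
- pan_lid: Bystander: aluminium pan lid 140 mm in diameter with a black knob, 36 mm high, on the counter to the right.
- brush: Bystander: orange silicone basting brush 190 mm long with a wooden handle, lying on the counter to the right.
- ramekin: Bystander: white ceramic bowl 80 mm in diameter, 45 mm high, on the counter to the left, nearer the robot than the guard.

How it is judged:
On the way, in this order (a step that is already met when the one before it is completed fails the run):
1. the jar's label faces the riser's front, the jar at rest, the guard still down (x of jar_label in the frame of riser below -0.06 m and y of jar_label in the frame of riser between -0.0095 and 0.0095 m and velocity of joint jar between -0.1 and 0.1 rad/s and value of joint guard below 1.2 rad), for 0.2 s.
2. the splash guard stands upright (value of joint guard between 1.441 and 1.701 rad), for 0.2 s.
At the end, for the whole second after the job is handed in: The jar's label faces the riser's front edge (label centre within 9.5 mm, about 10 degrees, of straight ahead), the splash guard stands upright within 0.13 rad (7.5 degrees), and both are at rest (all of step 2 and x of jar_label in the frame of riser below -0.06 m and y of jar_label in the frame of riser between -0.0095 and 0.0095 m and velocity of joint jar between -0.1 and 0.1 rad/s and velocity of joint guard between -0.1 and 0.1 rad/s); the robot touches nothing.
It fails at once if a bystander is moved more than 40 mm (distance of any of shaker, spice_jar, press, pan_lid, brush, ramekin from where it was at the start of the episode above 0.04 m).
It fails at once if the arm or the gripper's body, rather than the fingers, pushes on the jar or its riser (contact force between the arm and riser above 3 N).
It also fails if it takes over 58 s, if anything falls off the work surface, if the arm or the gripper's body presses on something with over 40 N, if the wrist force passes 120 N, or if a joint passes its speed limit or range.

## Robot

A 7-joint arm with a two-finger parallel gripper is mounted at the origin on the work surface. World frame = base frame: x ahead of the robot, y to its left, z up, the work surface at z = 0. Lengths are in m, angles in rad, forces in N, time in s.
With the tool pointing down it reaches from about 0.35 to 0.9 m from the base axis. Payload 19.9 kg.
Tool frame: the origin (TCP) lies on the centre line of the jaws, within the pads' length; the fingertips stand 22 mm ahead of it and the grasp point (between the pads) lies 3 mm ahead of it; z points along the fingers, y is the line along which they close (so a half turn about z gives the same grasp; the last joint's range is limited). The gripper opens to 94 mm and grips with 3 to 60 N. Pads are 16 mm wide; open, the fingers measure 119 mm over their backs; the gripper's body (75 mm by 177 mm) begins 78 mm behind the grasp point.
Start: joints at [1.175, 0.417, -0.01, 1.614, 0.005, 1.111, -0.053], TCP at [0.217, -0.586, 0.227] pointing down, gripper open.
Joint ranges: [-2.81, 2.81], [-0.39, 2.02], [-1.27, 1.25], [0.06, 2.57], [-1.19, 4.33], [0.19, 2], [-2.82, 2.82]. Speed limits (rad/s): [1.89, 1.89, 2.39, 2.39, 3.01, 3.01, 3.01].

## Interface

Orientations are given as a unit quaternion [x, y, z, w].
In Python, from station import env gives the robot as it stands.
- The arm moves only by the tool play_rows, never from a script. Its argument "moves" is a list of rows, each an object of numbers: "tx", "ty", "tz": the shift along the tool's x, y, z in cm; "ax", "ay", "az": the turn, a rotation vector about the tool's x, y, z in rad. In form: [{"tx": .., "ty": .., "tz": .., "ax": .., "ay": .., "az": ..}, ...]. A call has 1 to 10 rows; each row is the pose to reach, as a shift and turn from the pose commanded when the call began, along the tool's axes at that moment; what a row does not reach only later rows make up. A row lasts 1/8 s, in which the tool goes at most 62.5 mm and 10.7 degrees, less where a joint would pass 70% of its speed; a pose out of reach is approached as far as the arm can. A call with a gripper value outside its range is refused whole. "grip" is the gripper's target within -1 to 1 (fully open at 1, half-way at 0, shut at -1), set as the call begins (left out, the last holds). The fingers move at their own pace and stop on an object; "grip_force" is the grip in N (left out, the last holds). Time passes only in rows, so rows that repeat a pose let the fingers close. It gives the time, the measured TCP pose, the force, the opening and the grip force at its end, in the units of the state.
- env.state(): the state, without advancing time (a new reading comes with each control period).
- env.grab_frame(name): name is "side" or "top" or "wrist"; returns a dict with "pixels" (480x640x3 uint8, blue, green, red), "z_map" (480x640 float32, m along the optical axis (not along the pixel's ray), 0 where there is no reading), "K" (3x3 intrinsics, pixels), "R" (3x3) and "t" (3): a world point X has camera coordinates R X + t. Camera axes: x right, y down, z forward; pixel columns grow to the right and rows downward; lengths in m; the calibration is good to about 2 mm. A picture is of the moment at which its call begins.
- env.hand_in(): hands the job in; it is judged then, once.
The state is a dict: "t": time; "joints": joint angles; "dq": joint speeds; "joint_efforts": joint torques, N m; "ee_pos": TCP position; "eef_rot": TCP orientation; "force": force on the tool from outside, world axes, zero at the start; "wrist_torque": the same for the moment, N m; "opening": finger opening in m; "grip_force": force on a finger pad.
Only numpy, scipy, OpenCV 4.12 (cv2) and the standard library are available. Lean on these libraries where they do the work, as an engineer would, in place of code of your own. Each camera call takes 0.05 s, during which the arm holds its last target. There are 200 camera calls.

## Working session

There is one attempt and no reset: what is moved stays moved. The work goes in short steps, Python scripts to look and compute and a tool call to move; the robot and the scene stay as the last step left them, time stands still between calls to the robot, and variables do not carry over. Pictures are saved under pics/ and viewed, at most 10 in all, crops included, and the job is handed in when it is done.

Besides the shell and the picture viewer there is one more tool, called after "Request:" as a command line: name --argument value ..., lists and objects as JSON in quotes. play_rows: Moves the arm, as the interface text tells. Its arguments: {"type":"object","properties":{"moves":{"type":"array"},"grip":{"type":"number"},"grip_force":{"type":"number"}},"required":["moves"]}

```bash
mkdir -p pics
cat > h.py <<'E'
import numpy as np,cv2,pickle
from station import env
def grab(n,tag):
    f=env.grab_frame(n); pickle.dump(f,open(f'pics/{tag}.pkl','wb')); cv2.imwrite(f'pics/{tag}.png',f['pixels']); return f
def load(tag): return pickle.load(open(f'pics/{tag}.pkl','rb'))
def ray(f,u,v,z):
    R=np.array(f['R']);t=np.array(f['t']);c=-R.T@t
    d=R.T@np.linalg.inv(f['K'])@np.array([u,v,1.]); return c+d*(z-c[2])/d[2]
def cloud(f):
    z=f['z_map'];K=np.array(f['K']);v,u=np.mgrid[:480,:640]
    P=np.stack([(u-K[0,2])/K[0,0]*z,(v-K[1,2])/K[1,1]*z,z],-1)
    return (P-np.array(f['t']))@np.array(f['R'])
def proj(f,X):
    p=np.array(f['K'])@(np.array(f['R'])@np.array(X)+np.array(f['t'])); return p[:2]/p[2]
E
python3 - <<'E'
from h import *
for n in ['top','side']:
    f=grab(n,n+'0'); R=np.array(f['R']); print(n,-R.T@np.array(f['t']),R[2])
s=env.state(); print(s['t'],s['ee_pos'],s['eef_rot'],s['force'])
E
```

```text
top [ 0.26323918 -0.05865371  1.39956546] [ 0.19960228  0.00781885 -0.9798458 ]
side [0.02719428 0.87007848 0.82180326] [ 0.38490479 -0.74396578 -0.54622634]
0.1 [ 0.21644794 -0.58599495  0.22690362] [ 9.84391282e-01  1.75992916e-01 -1.30647204e-04 -5.29525559e-04] [ 0.0641868  -0.34157686 -0.33976962]
```

View pics/top0.png

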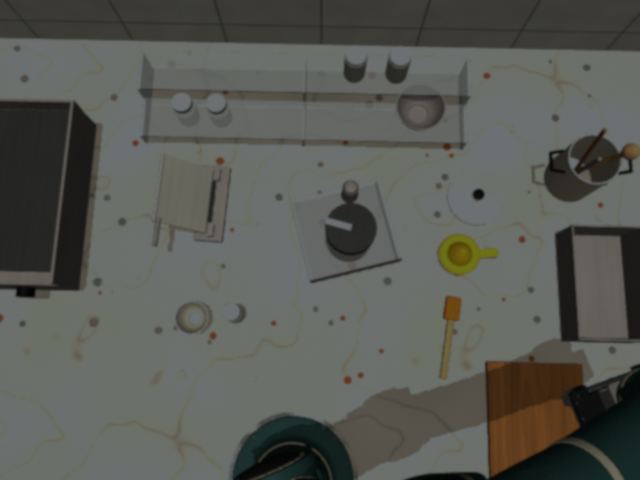

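View pics/side0.png

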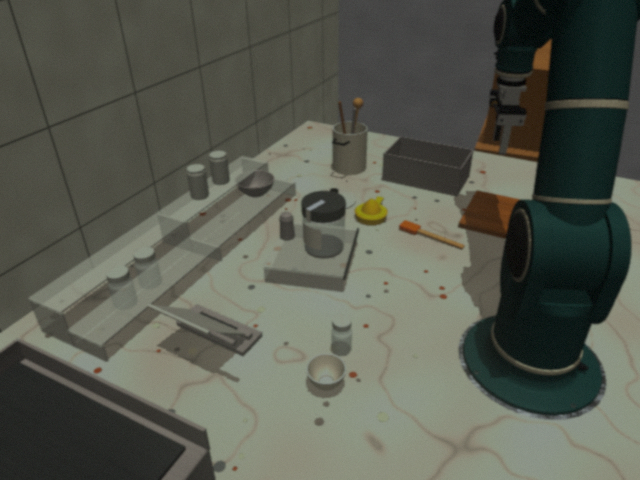

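The top view shows the jar lid at about (350,230) with its seal pointing left (+y), and the riser's front strip from (311,281) to (400,260). The guard foot is at about (213,203), with the panel lying to its left and the pin at about (156,232). The side view agrees. Next I'll measure these.

Run:
```python
from h import *
f=load('top0');im=f['pixels'];g=im.max(2);P=cloud(f)
print('front strip',ray(f,311,281,.05),ray(f,400,260,.05))
# lid by depth
m=((P[...,2]>.175)&(P[...,2]<.2)&(f['z_map']>0)).astype(np.uint8)
m[:,:280]=0;m[:,420:]=0;m[:170]=0;m[290:]=0
c=max(cv2.findContours(m,0,1)[0],key=cv2.contourArea);(u,v),r=cv2.minEnclosingCircle(c)
M=cv2.moments(c);print('lid',u,v,r,M['m10']/M['m00'],M['m01']/M['m00'],ray(f,u,v,.188),P[m>0].mean(0))
s=((g>90)&(m>0)).astype(np.uint8);sv,su=np.nonzero(s)
print('seal n',len(su)); L=ray(f,u,v,.188)
Q=np.array([ray(f,a,b,.188) for a,b in zip(su,sv)]); 
if len(Q): d=Q.mean(0)-L;print(Q.mean(0),np.arctan2(d[1],d[0]))
# strip dark pixels
y,x=np.mgrid[:480,:640]
ms=(g<75)&(x>305)&(x<406)&(y>255)&(y<287)&(abs(y-(281-(x-311)*21/89))<5)
l=cv2.fitLine(np.stack([x[ms],y[ms]],1).astype(np.float32),2,0,.01,.01).ravel();print('strip line',l,x[ms].min(),x[ms].max())
a=ray(f,l[2]-40*l[0],l[3]-40*l[1],.05);b=ray(f,l[2]+40*l[0],l[3]+40*l[1],.05);d=a-b;print('strip dir',np.arctan2(d[1],d[0])-np.pi/2,ray(f,l[2],l[3],.05))
# guard heights
for q in [(158,235),(168,160),(165,200),(185,200),(205,190),(205,230),(222,172),(226,200),(220,235),(157,245),(171,240),(210,170)]: print(q,P[q[1],q[0]].round(3),g[q[1],q[0]])
cr=np.hstack([cv2.resize(np.clip(im[145:260,140:245].astype(float)*1.7,0,255).astype(np.uint8),None,fx=3.8,fy=3.8,interpolation=2),cv2.resize(np.clip(im[175:290,288:405].astype(float)*1.7,0,255).astype(np.uint8),None,fx=3.4,fy=3.8,interpolation=2)])
print(cr.shape);cv2.imwrite('pics/c1.png',cr)
```

```text
front strip [ 0.44138314 -0.03124038  0.05      ] [ 0.49558023 -0.23757366  0.05      ]
lid 350.61236572265625 228.22998046875 26.140960693359375 350.8369322412509 228.08976586415156 [ 0.5376255  -0.11494616  0.188     ] [ 0.53840792 -0.11552036  0.18660366]
seal n 152
[ 0.5472573  -0.08823653  0.188     ] 1.2246993922927725
strip line [ 9.7133869e-01 -2.3769976e-01  3.5530685e+02  2.7031046e+02] 311 400
strip dir 0.2651924064848643 [ 0.46882487 -0.13360438  0.05      ]
(158, 235) [0.53  0.315 0.108] 82
(168, 160) [ 0.263 -0.059  1.4  ] 105
(165, 200) [0.612 0.306 0.108] 102
(185, 200) [0.621 0.267 0.079] 103
(205, 190) [0.657 0.23  0.042] 100
(205, 230) [0.56  0.226 0.032] 88
(222, 172) [0.713 0.197 0.012] 95
(226, 200) [0.641 0.183 0.012] 86
(220, 235) [0.552 0.192 0.017] 100
(157, 245) [0.506 0.314 0.114] 89
(171, 240) [ 0.541  0.315 -0.003] 87
(210, 170) [0.71  0.222 0.035] 103
(437, 797, 3)
```

View pics/c1.png

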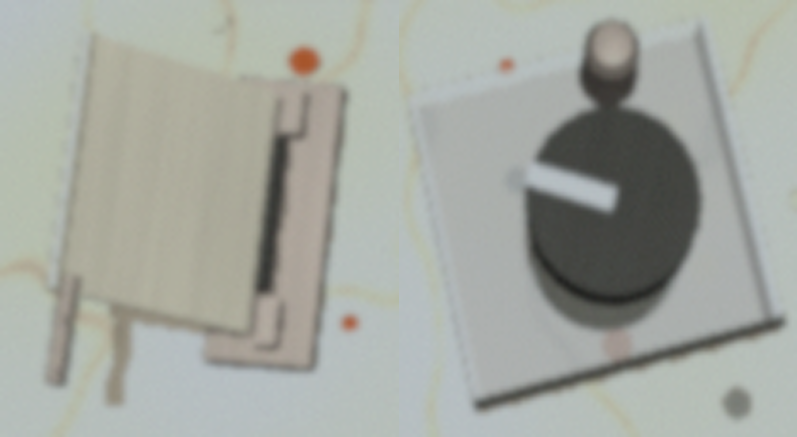

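Measured values, which fit the given sizes:

| Quantity | Value |
|---|---|
| Riser yaw | 0.265 rad |
| Strip to jar axis | 71.5 mm (should be 72.5) |
| Jar axis | (0.538, -0.115) |
| Label angle now | 1.225 rad |
| Label angle wanted | 3.407 rad |
| Turn needed | +2.18 rad counter-clockwise |

I'll put both fingertips on the lid, centred on the jar axis, and turn the wrist.

Request:
play_rows --moves '[{"tx":4,"ty":-3,"tz":-2.5},{"tx":9,"ty":-6.5,"tz":-3.5},{"tx":14,"ty":-10,"tz":-3.5},{"tx":19,"ty":-13.5,"tz":-3.5},{"tx":24,"ty":-17,"tz":-3.5},{"tx":29,"ty":-20.5,"tz":-3.5},{"tx":34,"ty":-24,"tz":-3.5},{"tx":39,"ty":-27.7,"tz":-3.5},{"tx":43.5,"ty":-31,"tz":-3},{"tx":46.5,"ty":-33,"tz":-2}]' --grip 0.45

```text
invalid input
```

Request:
play_rows --moves '[{"tx":0},{"tx":0}]'

```text
invalid input
```

Run:
```python
from h import *
f=grab('wrist','w1'); s=env.state();p=s['ee_pos'];print(s['t'],p,s['eef_rot'],s['joints'],s['opening'],s['force'])
P=cloud(f);m=(P[...,2]>.175)&(P[...,2]<.2)&(f['z_map']>0);print(m.sum(),np.median(P[m],0) if m.any() else '')
from scipy.spatial.transform import Rotation as Ro
R=Ro.from_quat(s['eef_rot']).as_matrix();print('to jar, tool cm',100*R.T@(np.array([.538,-.115,.21])-p))
```

```text
0.15 [ 0.21641735 -0.5860679   0.22697499] [ 9.84392644e-01  1.75985561e-01 -1.33372024e-04 -4.33211234e-04] [ 1.17551741  0.41784184 -0.0102839   1.61401441  0.0047291   1.11066475
 -0.0529682 ] 0.09394611593696078 [ 0.15170662 -0.01896447  0.13163261]
0 
to jar, tool cm [ 46.48797024 -33.04524285   1.72211678]
```

View pics/w1.png

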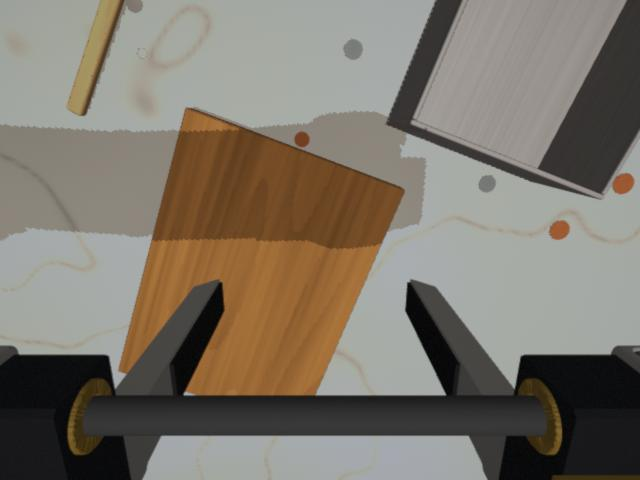

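The wrist view still shows the start pose: the cutting board between the fingers, around (260,250). The move was refused, probably because every row needs all six keys.

Request:
play_rows --moves '[{"tx":4,"ty":-3,"tz":-2.5,"ax":0,"ay":0,"az":0},{"tx":9,"ty":-6.5,"tz":-3.5,"ax":0,"ay":0,"az":0},{"tx":14,"ty":-10,"tz":-3.5,"ax":0,"ay":0,"az":0},{"tx":19,"ty":-13.5,"tz":-3.5,"ax":0,"ay":0,"az":0},{"tx":24,"ty":-17,"tz":-3.5,"ax":0,"ay":0,"az":0},{"tx":29,"ty":-20.5,"tz":-3.5,"ax":0,"ay":0,"az":0},{"tx":34,"ty":-24,"tz":-3.5,"ax":0,"ay":0,"az":0},{"tx":39,"ty":-27.7,"tz":-3.5,"ax":0,"ay":0,"az":0},{"tx":43.5,"ty":-31,"tz":-3,"ax":0,"ay":0,"az":0},{"tx":46.5,"ty":-33,"tz":-2,"ax":0,"ay":0,"az":0}]' --grip 0.45

```text
t: 1.4
ee_pos: [0.5395, -0.113, 0.2475]
eef_rot: [0.984, 0.177, 0.0, -0.0]
force: [0.9, -1.4, -0.3]
opening: 0.0678
grip_force: 0.0
```

Run:
```python
from h import *
from scipy.spatial.transform import Rotation as Ro
f=grab('wrist','w1'); s=env.state();p=s['ee_pos'];print(s['t'],p,s['joints'],s['opening'],s['force'])
P=cloud(f);m=((P[...,2]>.18)&(P[...,2]<.197)&(f['z_map']>0));Q=P[m];print(m.sum(),Q.min(0),Q.max(0))
(cx,cy),r=cv2.minEnclosingCircle(Q[:,:2].astype(np.float32));print('lid',cx,cy,r)
R=Ro.from_quat(s['eef_rot']).as_matrix();print('to jar, tool cm',100*R.T@(np.array([cx,cy,.21])-p),100*R.T@(np.array([.538,-.115,.21])-p))
```

```text
1.45 [ 0.54074248 -0.10936149  0.24595491] [ 0.43401585  0.28810106 -0.34857051  1.76742033  0.10635173  1.10548733
 -1.16058233] 0.06819916937040262 [-1.94851183  5.38899299 -2.95755564]
22860 [ 0.48568529 -0.16817687  0.18005299] [ 0.59502064 -0.05915981  0.19117698]
lid 0.5400185585021973 -0.11391307413578033 0.055407896637916565
to jar, tool cm [-0.22915815  0.40875392  3.59449138] [-0.45634568  0.43950555  3.59433929]
```

View pics/w1.png

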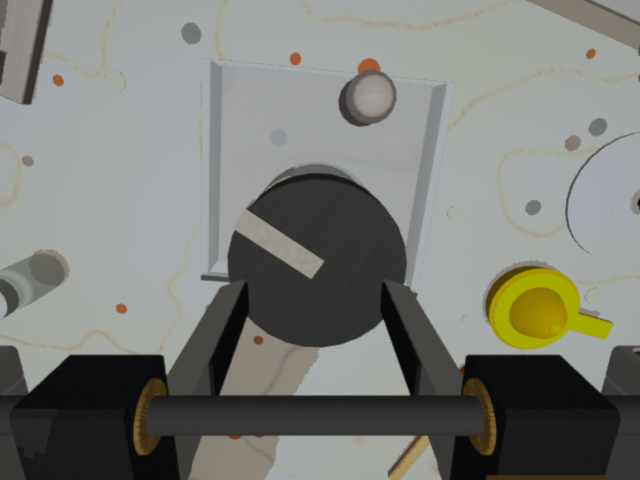

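The wrist view shows the lid centred at about (318,260) with the seal towards (250,220), and the fingers straddling the jar axis. I'll descend and feel for contact.

Request:
play_rows --moves '[{"tx":0.1,"ty":0,"tz":1.5,"ax":0,"ay":0,"az":0},{"tx":0.1,"ty":0,"tz":3,"ax":0,"ay":0,"az":0},{"tx":0.1,"ty":0,"tz":3.4,"ax":0,"ay":0,"az":0},{"tx":0.1,"ty":0,"tz":3.4,"ax":0,"ay":0,"az":0}]'

```text
t: 1.95
ee_pos: [0.539, -0.1159, 0.2132]
eef_rot: [0.984, 0.175, -0.0, -0.0]
force: [-1.0, -0.5, -0.2]
opening: 0.0683
grip_force: 0.0
```

Request:
play_rows --moves '[{"tx":0,"ty":0,"tz":0.3,"ax":0,"ay":0,"az":0},{"tx":0,"ty":0,"tz":0.4,"ax":0,"ay":0,"az":0},{"tx":0,"ty":0,"tz":0.4,"ax":0,"ay":0,"az":0}]'

```text
t: 2.33
ee_pos: [0.5395, -0.1155, 0.2103]
eef_rot: [0.984, 0.176, 0.0, 0.0]
force: [-4.8, -0.5, 9.6]
opening: 0.0683
grip_force: 4.7
```

Request:
play_rows --moves '[{"tx":0,"ty":0,"tz":0.1,"ax":0,"ay":0,"az":-0.06},{"tx":0,"ty":0,"tz":0.1,"ax":0,"ay":0,"az":-0.18},{"tx":0,"ty":0,"tz":0.1,"ax":0,"ay":0,"az":-0.32},{"tx":0,"ty":0,"tz":0.1,"ax":0,"ay":0,"az":-0.46},{"tx":0,"ty":0,"tz":0.1,"ax":0,"ay":0,"az":-0.6},{"tx":0,"ty":0,"tz":0.1,"ax":0,"ay":0,"az":-0.74},{"tx":0,"ty":0,"tz":0.1,"ax":0,"ay":0,"az":-0.88},{"tx":0,"ty":0,"tz":0.1,"ax":0,"ay":0,"az":-1.0},{"tx":0,"ty":0,"tz":0.1,"ax":0,"ay":0,"az":-1.08},{"tx":0,"ty":0,"tz":0.1,"ax":0,"ay":0,"az":-1.09}]'

```text
t: 3.58
ee_pos: [0.5412, -0.1154, 0.2103]
eef_rot: [0.75, 0.661, 0.002, 0.002]
force: [4.5, 0.7, 14.1]
opening: 0.0678
grip_force: 7.0
```

Request:
play_rows --moves '[{"tx":0,"ty":0,"tz":0,"ax":0,"ay":0,"az":-0.06},{"tx":0,"ty":0,"tz":0,"ax":0,"ay":0,"az":-0.18},{"tx":0,"ty":0,"tz":0,"ax":0,"ay":0,"az":-0.32},{"tx":0,"ty":0,"tz":0,"ax":0,"ay":0,"az":-0.46},{"tx":0,"ty":0,"tz":0,"ax":0,"ay":0,"az":-0.6},{"tx":0,"ty":0,"tz":0,"ax":0,"ay":0,"az":-0.74},{"tx":0,"ty":0,"tz":0,"ax":0,"ay":0,"az":-0.88},{"tx":0,"ty":0,"tz":0,"ax":0,"ay":0,"az":-1.0},{"tx":0,"ty":0,"tz":0,"ax":0,"ay":0,"az":-1.07},{"tx":0,"ty":0,"tz":0,"ax":0,"ay":0,"az":-1.08}]'

```text
t: 4.82
ee_pos: [0.5413, -0.114, 0.2102]
eef_rot: [0.303, 0.953, 0.001, 0.002]
force: [5.3, 7.4, 15.0]
opening: 0.068
grip_force: 6.9
```

```bash
cat >> h.py <<'E'
def seal(tag):
    from scipy.spatial.transform import Rotation as Ro
    f=grab('wrist',tag); s=env.state();P=cloud(f);g=f['pixels'].max(2)
    print(s['t'],s['ee_pos'],s['force'],s['joints'].round(2))
    L=np.array([.539,-.1148]);h=(abs(P[...,2]-.188)<.012)&(f['z_map']>0);rr=np.hypot(P[...,0]-L[0],P[...,1]-L[1])
    b=(h&(rr<.057)&(g>110)).astype(np.uint8);n,lab,st,ce=cv2.connectedComponentsWithStats(b)
    for i in range(1,n):
        if st[i,4]<150: continue
        Q=P[lab==i][:,:2];l=cv2.fitLine(Q.astype(np.float32),2,0,.01,.01).ravel();d=Q.mean(0)-L
        e=l[:2]*np.sign(l[:2]@d);print('blob',st[i,4],'ang',np.arctan2(d[1],d[0])%6.283,'axis',np.arctan2(e[1],e[0])%6.283,'ext',np.ptp(Q@e),Q.mean(0))
    print('brightness lid',np.percentile(g[h&(rr<.05)],[10,50,90]))
E
python3 -c "
from h import *
seal('w2')"
```

```text
4.875 [ 0.54134658 -0.11399324  0.21023658] [ 5.19763182  7.04490094 13.64136921] [ 0.75  0.39 -0.74  1.8   0.3   1.06  0.85]
blob 2985 ang 3.4566324586073427 axis 3.462432689755377 ext 0.056329575601780646 [ 0.51309182 -0.12324862]
brightness lid [ 51.  53. 156.]
```

View pics/w2.png

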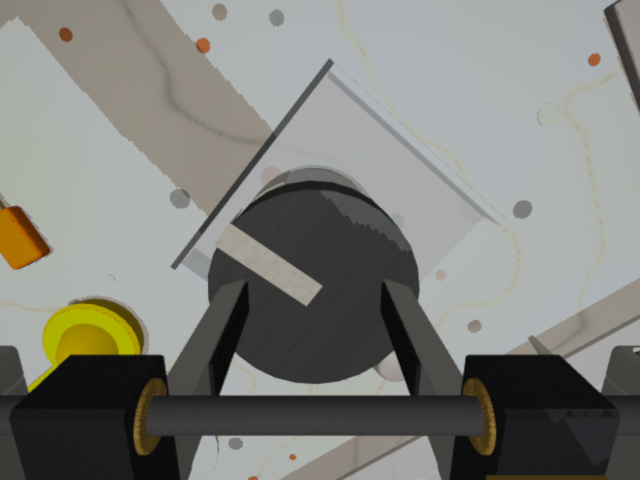

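The lid is at (313,280) and the seal points to (225,237), nearly square to the dark strip running (332,62) to (174,267). I'll check the strip's yaw in this view.

Run:
```python
from h import *
f=load('w2');g=f['pixels'].max(2);y,x=np.mgrid[:480,:640]
t=np.array([174-332,267-62.]);t/=np.hypot(*t);d=abs((x-332)*t[1]-(y-62)*t[0]);s=(x-332)*t[0]+(y-62)*t[1]
m=(g<100)&(d<8)&(s>8)&(s<250)
l=cv2.fitLine(np.stack([x[m],y[m]],1).astype(np.float32),2,0,.01,.01).ravel()
a,b=[ray(f,l[2]+k*l[0],l[3]+k*l[1],.05) for k in(-100,100)];d=(a-b) if a[1]>b[1] else b-a
print(m.sum(),'yaw',np.arctan2(d[1],d[0])-np.pi/2,'ends',ray(f,332,60,.05),ray(f,174,267,.05))
n=np.array([d[1],-d[0],0])/np.hypot(d[0],d[1]);print('jar dist',(np.array([.539,-.1148,.05])-a)@n)
# guard geometry from top view: foot corners at z=.014
f=load('top0')
for u,v in [(140+343/3.8,145+85/3.8),(140+312/3.8,145+368/3.8),(140+207/3.8,145+360/3.8)]: print('foot',ray(f,u,v,.014))
P=cloud(f);m=(P[...,2]>.035)&(P[...,2]<.15)&(P[...,0]>.5)&(P[...,0]<.75)&(P[...,1]>.15)&(P[...,1]<.36)
Q=P[m];c=Q.mean(0);n=np.linalg.svd(Q-c,full_matrices=False)[2][2];n*=np.sign(n[2]);print(len(Q),c,n,'tilt',np.arccos(n[2]),'yaw hinge',np.arctan2(n[1],n[0])-np.pi/2,'std',((Q-c)@n).std())
# pin pixels: side view & top crop
for u,v in [(140+70/3.8,145+282/3.8),(140+56/3.8,145+382/3.8)]:
    for z in(.11,.115): print('pin',ray(f,u,v,z),P[int(v),int(u)])
```

```text
1369 yaw 0.2650057084578614 ends [ 0.44158418 -0.02706059  0.05      ] [ 0.49927511 -0.23774482  0.05      ]
jar dist 0.07138638777255218
foot [0.72461419 0.17705467 0.014     ]
foot [0.53614264 0.18652707 0.014     ]
foot [0.53976383 0.25358524 0.014     ]
3624 [0.63132895 0.27618382 0.08209983] [-0.03293063 -0.66748375  0.74389584] tilt 0.7319152151433544 yaw hinge -3.1908881699398304 std 0.002705603617318126
pin [0.56608835 0.31679289 0.11      ] [0.5643641  0.31506592 0.11931743]
pin [0.56491412 0.31533718 0.115     ] [0.5643641  0.31506592 0.11931743]
pin [0.50527562 0.32028005 0.11      ] [0.50526755 0.32019854 0.11620853]
pin [0.50433718 0.31881082 0.115     ] [0.50526755 0.32019854 0.11620853]
```

The label is at 3.46 rad and needs 3.407, so I'll turn back 0.055, then lift and check.

Request:
play_rows --moves '[{"tx":0,"ty":0,"tz":0,"ax":0,"ay":0,"az":0.03},{"tx":0,"ty":0,"tz":0,"ax":0,"ay":0,"az":0.055},{"tx":0,"ty":0,"tz":0,"ax":0,"ay":0,"az":0.055},{"tx":0,"ty":0,"tz":-0.6,"ax":0,"ay":0,"az":0.055},{"tx":0,"ty":0,"tz":-3,"ax":0,"ay":0,"az":0.055},{"tx":0,"ty":0,"tz":-5,"ax":0,"ay":0,"az":0.055},{"tx":0,"ty":0,"tz":-5,"ax":0,"ay":0,"az":0.055},{"tx":0,"ty":0,"tz":-5,"ax":0,"ay":0,"az":0.055}]' --grip 0.2

```text
t: 5.88
ee_pos: [0.539, -0.1153, 0.2578]
eef_rot: [0.33, 0.944, -0.0, -0.0]
force: [-1.1, -0.2, 0.2]
opening: 0.0564
grip_force: 0.0
```

Run:
```python
from h import *
seal('w3')
from scipy.spatial.transform import Rotation as Ro
s=env.state();R=Ro.from_quat(s['eef_rot']).as_matrix();yw=np.arctan2(R[1,0],R[0,0]);print('yaw',yw)
for th in(.72,):
    pin=np.array([.5221+.0064*np.cos(th),.2208+.1278*np.cos(th),.028+.128*np.sin(th)]);print(pin,'tool cm to above pin (z .22)',100*R.T@(np.array([pin[0],pin[1],.22])-s['ee_pos']),'az',-(3.0916-yw))
```

```text
5.925 [ 0.53898932 -0.11527542  0.25767153] [0.33202142 0.05637265 0.2752436 ] [ 0.76  0.34 -0.75  1.74  0.25  1.16  0.84]
blob 1960 ang 3.4249781454830273 axis 3.4318290827823863 ext 0.056381996271536394 [ 0.51298883 -0.12238029]
brightness lid [ 48.  50. 123.]
yaw 2.468783649430394
[0.52691156 0.31688077 0.11240124] tool cm to above pin (z .22) [27.87221666 33.04658093  3.78191919] az -0.622816350569606
```

The label is within about 0.025 rad of square, well inside the 10° limit. Now to above the pin, opening about 56 mm, with the jaws aligned across the hinge.

Request:
play_rows --moves '[{"tx":2,"ty":2.4,"tz":0,"ax":0,"ay":0,"az":-0.05},{"tx":5,"ty":6,"tz":0,"ax":0,"ay":0,"az":-0.12},{"tx":8.5,"ty":10,"tz":0,"ax":0,"ay":0,"az":-0.2},{"tx":12,"ty":14.2,"tz":0,"ax":0,"ay":0,"az":-0.28},{"tx":15.5,"ty":18.4,"tz":0,"ax":0,"ay":0,"az":-0.36},{"tx":19,"ty":22.5,"tz":0,"ax":0,"ay":0,"az":-0.44},{"tx":22.5,"ty":26.7,"tz":1,"ax":0,"ay":0,"az":-0.52},{"tx":25.5,"ty":30.2,"tz":2,"ax":0,"ay":0,"az":-0.58},{"tx":27.3,"ty":32.4,"tz":3,"ax":0,"ay":0,"az":-0.62},{"tx":27.9,"ty":33.1,"tz":3.5,"ax":0,"ay":0,"az":-0.62}]'

```text
t: 7.18
ee_pos: [0.5257, 0.32, 0.2225]
eef_rot: [0.024, 1.0, 0.0, -0.001]
force: [0.6, -0.1, 0.1]
opening: 0.0562
grip_force: 0.0
```

Request:
play_rows --moves '[{"tx":0,"ty":0,"tz":0,"ax":0,"ay":0,"az":0},{"tx":0,"ty":0,"tz":0,"ax":0,"ay":0,"az":0},{"tx":0,"ty":0,"tz":0,"ax":0,"ay":0,"az":0}]'

```text
t: 7.55
ee_pos: [0.5278, 0.3165, 0.2238]
eef_rot: [0.027, 1.0, -0.0, 0.0]
force: [-0.8, -0.1, -0.1]
opening: 0.0565
grip_force: 0.0
```

```bash
cat >> h.py <<'E'
def tool(X,yaw=3.0916):
    from scipy.spatial.transform import Rotation as Ro
    s=env.state();R=Ro.from_quat(s['eef_rot']).as_matrix();return 100*R.T@(np.array(X)-s['ee_pos'])
E
python3 - <<'E'
from h import *
f=grab('wrist','w4');s=env.state();print(s['ee_pos'],s['eef_rot'],s['joints'].round(2),s['opening'],s['force'])
P=cloud(f);q=(f['z_map']>0)&(P[...,2]>.09)&(P[...,2]<.14)&(P[...,0]<.552)&(P[...,0]>.48)&(abs(P[...,1]-.317)<.03)
Q=P[q];print(len(Q));print(Q.mean(0),Q.min(0),Q.max(0))
print(tool([.527,.317,.112]))
E
```

```text
[0.52782951 0.31663444 0.22382171] [ 2.70838099e-02  9.99633125e-01 -5.88061666e-05  2.81585299e-04] [ 0.06  0.56 -0.92  1.62  0.47  1.2   0.56] 0.056767452201624304 [ 0.35445557 -0.86928101  0.30863514]
1032
[0.5267971  0.32056449 0.11846172] [0.50381629 0.31377191 0.11144586] [0.55193769 0.32720578 0.1213559 ]
[ 0.09113987  0.03315438 11.18211757]
```

View pics/w4.png

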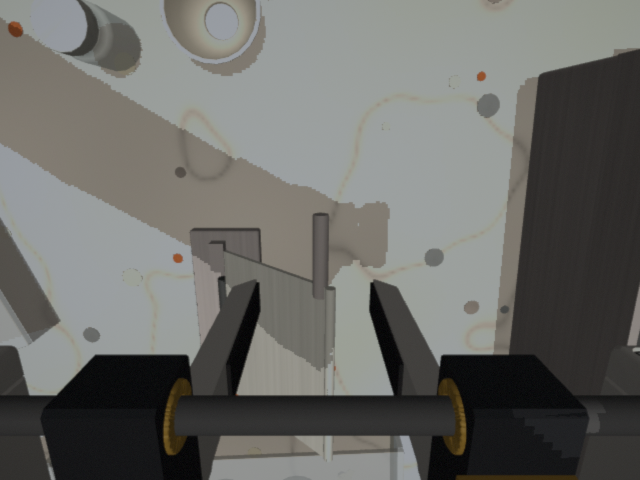

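The pin shows at (320,213–295), which gives y = 0.3205, z ≈ 0.115 and x 0.504–0.557. The panel edge is clear of both fingers. Descend and grip.

Request:
play_rows --moves '[{"tx":0,"ty":0.4,"tz":3,"ax":0,"ay":0,"az":0},{"tx":0.1,"ty":0.4,"tz":6.5,"ax":0,"ay":0,"az":0},{"tx":0.1,"ty":0.4,"tz":9.5,"ax":0,"ay":0,"az":0},{"tx":0.1,"ty":0.4,"tz":10.6,"ax":0,"ay":0,"az":0},{"tx":0.1,"ty":0.4,"tz":10.6,"ax":0,"ay":0,"az":0},{"tx":0.1,"ty":0.4,"tz":10.6,"ax":0,"ay":0,"az":0}]'

```text
t: 8.35
ee_pos: [0.5271, 0.3219, 0.1187]
eef_rot: [0.027, 1.0, 0.0, 0.001]
force: [0.1, 0.6, 0.1]
opening: 0.0564
grip_force: 0.0
```

Request:
play_rows --moves '[{"tx":0,"ty":0,"tz":0,"ax":0,"ay":0,"az":0},{"tx":0,"ty":0,"tz":0,"ax":0,"ay":0,"az":0},{"tx":0,"ty":0,"tz":0,"ax":0,"ay":0,"az":0},{"tx":0,"ty":0,"tz":0,"ax":0,"ay":0,"az":0},{"tx":0,"ty":0,"tz":0,"ax":0,"ay":0,"az":0},{"tx":0,"ty":0,"tz":0,"ax":0,"ay":0,"az":0}]' --grip -1 --grip_force 25

```text
t: 9.1
ee_pos: [0.5266, 0.3212, 0.1173]
eef_rot: [0.026, 1.0, -0.0, -0.0]
force: [-0.2, -2.2, 0.1]
opening: 0.0113
grip_force: 25.0
```

The pin is gripped. I'll follow the arc with the pin turning in the pads.

Request:
play_rows --moves '[{"tx":0,"ty":-0.5,"tz":-0.5,"ax":0,"ay":0,"az":0},{"tx":0,"ty":-1.5,"tz":-1.4,"ax":0,"ay":0,"az":0},{"tx":0,"ty":-2.5,"tz":-2.1,"ax":0,"ay":0,"az":0},{"tx":0,"ty":-3.6,"tz":-2.8,"ax":0,"ay":0,"az":0},{"tx":0,"ty":-4.8,"tz":-3.3,"ax":0,"ay":0,"az":0},{"tx":0,"ty":-6.0,"tz":-3.7,"ax":0,"ay":0,"az":0},{"tx":0,"ty":-7.3,"tz":-4.0,"ax":0,"ay":0,"az":0},{"tx":0,"ty":-8.5,"tz":-4.1,"ax":0,"ay":0,"az":0},{"tx":0,"ty":-9.4,"tz":-4.2,"ax":0,"ay":0,"az":0},{"tx":0,"ty":-9.4,"tz":-4.2,"ax":0,"ay":0,"az":0}]'

```text
t: 10.35
ee_pos: [0.5216, 0.2277, 0.1608]
eef_rot: [0.026, 1.0, 0.0, 0.0]
force: [-5.4, -1.5, 13.4]
opening: 0.011
grip_force: 25.0
```

```bash
cat >> h.py <<'E'
def tilt(tag):
    for n in('side','top'):
        f=grab(n,tag+n);P=cloud(f)
        m=(f['z_map']>0)&(P[...,2]>.06)&(P[...,2]<.162)&(P[...,0]>.57)&(P[...,0]<.705)&(P[...,1]>.14)&(P[...,1]<.32)
        Q=P[m]
        if len(Q)<100: print(n,len(Q));continue
        c=np.median(Q,0);k=np.ones(len(Q),bool)
        for _ in range(6):
            c=Q[k].mean(0);v=np.linalg.svd(Q[k]-c,full_matrices=False)[2][2];k=abs((Q-c)@v)<.006
        v*=np.sign(-v[1]);print(n,k.sum(),len(Q),c,v,'guard angle',np.arctan2(-v[1],v[2]),'std',((Q-c)@v)[k].std())
E
python3 -c "
from h import *
print(env.state()['ee_pos'],env.state()['force'],env.state()['opening']);tilt('g1')"
```

```text
[0.52155213 0.22767153 0.16084954] [-5.44232911 -1.48664312 13.41219685] 0.010992166556767855
side 1530 1530 [0.63803677 0.22382586 0.10887319] [-0.05623166 -0.99828819  0.01608405] guard angle 1.554686093639048 std 0.001131156395653962
top 343 343 [0.66454979 0.21507549 0.11090926] [-0.0553981  -0.9983484   0.01521621] guard angle 1.555556128689434 std 0.0006201107912106244
```

View pics/g1side.png

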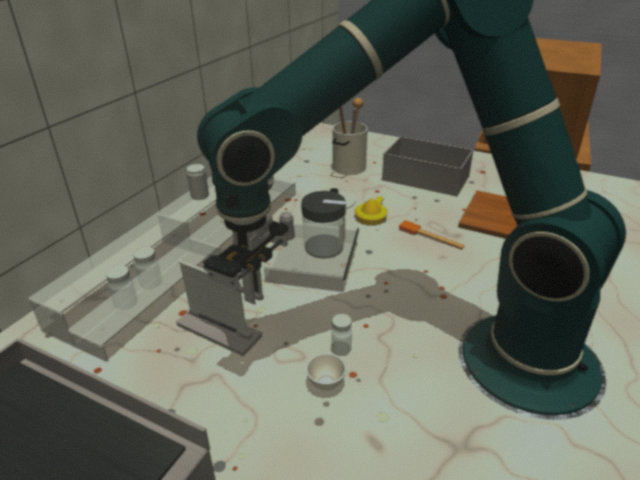

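The side view shows the guard standing upright at about (215,290), and both depth views fit 1.555 rad. Release and retreat upward.

Request:
play_rows --moves '[{"tx":0,"ty":0,"tz":0,"ax":0,"ay":0,"az":0},{"tx":0,"ty":0,"tz":0,"ax":0,"ay":0,"az":0},{"tx":0,"ty":0,"tz":0,"ax":0,"ay":0,"az":0},{"tx":0,"ty":0,"tz":0,"ax":0,"ay":0,"az":0},{"tx":0,"ty":0,"tz":-2,"ax":0,"ay":0,"az":0},{"tx":0,"ty":0,"tz":-5,"ax":0,"ay":0,"az":0},{"tx":0,"ty":0,"tz":-9,"ax":0,"ay":0,"az":0},{"tx":0,"ty":0,"tz":-12,"ax":0,"ay":0,"az":0},{"tx":0,"ty":0,"tz":-12,"ax":0,"ay":0,"az":0},{"tx":0,"ty":0,"tz":-12,"ax":0,"ay":0,"az":0}]' --grip 0.1

```text
t: 11.7
ee_pos: [0.5215, 0.2275, 0.2797]
eef_rot: [0.026, 1.0, -0.0, 0.0]
force: [-0.0, 0.0, -0.1]
opening: 0.0518
grip_force: 0.0
```

Run:
```python
from h import *
tilt('g2')
s=env.state();print(s['t'],s['ee_pos'],s['force'],s['opening'])
f=load('g2top');g=f['pixels'].max(2);P=cloud(f);L=np.array([.5385,-.115])
rr=np.hypot(P[...,0]-L[0],P[...,1]-L[1]);h=(abs(P[...,2]-.188)<.015)&(rr<.05);q=h&(g>90)
d=P[q][:,:2].mean(0)-L;print('seal',q.sum(),h.sum(),np.arctan2(d[1],d[0])%6.283)
```

```text
side 1654 1654 [0.63599041 0.22398327 0.11160154] [-0.05510467 -0.99836765  0.01501717] guard angle 1.555755738965433 std 0.0010884933669441826
top 309 309 [0.66820891 0.214973   0.11327734] [-0.05620577 -0.99830208  0.01529289] guard angle 1.5554786244121144 std 0.0006539965033870485
11.8 [0.52136884 0.22746202 0.27898363] [-0.74628478 -0.11080926  0.07130035] 0.05156531295530804
seal 181 1693 3.46363145117197
```

View pics/g2top.png

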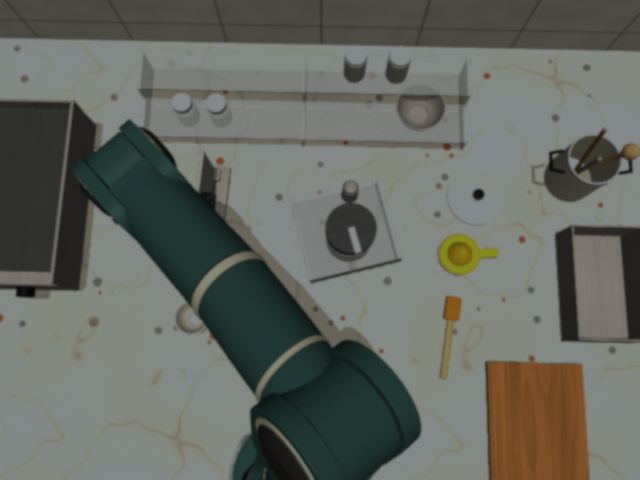

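The seal points at the front strip (353,240), the guard stands at 1.555 rad, the bystanders in view haven't moved, and the gripper is clear. Handing in.

```bash
python3 -c "
from station import env
print(env.hand_in())"
```

```text
the job is handed in; nothing more can be done
None
```

I turned the jar until its label faced the riser's front edge (last readings 1–3° off, limit about 10°), folded the guard up to about 1.555 rad, let go, and handed the job in after about 12 s; the hand-in returned no verdict. I turned the jar with both fingertips on the lid top rather than one fingertip at its edge.

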